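Shut the cool box on the refreshment table

TASK

Shut the blue cool box: first push the upright yellow inner flap down flat over the pots, then push the white lid over until it is fully closed. Only push with the outside of the fingers or the fingertips: grip and lift nothing, do not shove the box out of its place, and leave the bottle, jar and mug standing where they are. Finish clear of everything.

Things in the scene. Friction and masses are not known exactly. Their poses are not given: they have to be found in the camera images.
- coolbox: Small blue insulated cool box, open tub 190 (its x) x 270 (its y) x 140 mm (z), walls and floor 20 mm thick, about 3 kg, loose on the table. Origin: centre of its underside; z up. Its +x side carries the lid hinge, its -x side the flap hinge; both hinge lines run along its y. Its x axis points roughly to the robot's left (+y), within about 0.45 rad.
- lid (a joint): Angle of the white lid (rad): 0 shut and level on the rim, 1.57 upright; starts open at 1.55 to 1.8 (limit 1.95). Stiff hinge: about 0.5 N m of friction (3 to 4 N near the free edge); the lid stays where it is left, so it must be pushed all the way down.
- lid_hinge (a point): Middle of the lid's hinge line, at x = +95, z = 140 mm in the box's frame, with the box's axes. The lid is a slab 190 mm long from here, 270 mm wide (along y), 22 mm thick. Shut, it lies from here towards the box's -x, underside at z = 140, top at z = 162 mm. Upright, its outer (shut: top) face looks to +x, 22 mm from the hinge line; it swings shut towards -x.
- lid_edge (a point): Middle of the lid's free edge on its outer (shut: top) face, 190 mm from the hinge line. Shut: at x = -95, y = 0, z = 162 mm in the box's frame; upright about 330 mm above the table. The lid's other face carries a grey liner, 140 x 220 mm, 5 mm proud (lid_c1; the slab is lid_c0).
- flap (a joint): Angle of the yellow flap (rad): 0 folded flat inside the box over the pots, 1.57 upright; starts at 1.3 to 1.6 (limit 1.75). Light hinge with 0.09 N m of friction (about 1 N at its edge): the flap stays where it is left. It stands in the way of the lid until folded.
- flap_hinge (a point): Middle of the flap's hinge line, at x = -70, z = 124 mm in the box's frame, with the box's axes. The flap is a plate 100 mm long from here, 200 mm wide (along y), 8 mm thick: yellow layer 4 mm, smaller orange layer 4 mm beneath. Flat, it lies from here towards +x, yellow face up at z = 128 mm, 12 mm below the rim. Upright, its yellow face looks to -x; it folds towards +x.
- flap_edge (a point): Middle of the flap's free edge on its yellow face, 100 mm from the hinge line. Flat: at x = +30, y = 0, z = 128 mm in the box's frame; upright about 224 mm above the table. The yellow layer is flap_c0, the orange one flap_c1.
- juice: Bystander: amber juice bottle with green cap, 60 mm across, 170 mm high, upright; origin at the centre of its underside. Loose.
- jar: Bystander: green glass jar with red cap, 64 mm across, 90 mm high, upright; origin at the centre of its underside. Loose.
- mug: Bystander: white mug, 76 mm across, 85 mm high, handle to its own +y; origin at the centre of its underside. Loose.

How it is judged:
By the outcome, as a careful person would: the job done as asked, in the order asked, and still so for the second after the job is handed in, with the robot touching nothing.
It also fails if it takes over 54 s, if anything falls off the work surface, if the arm or the gripper's body presses on something with over 40 N, if the wrist force passes 120 N, or if a joint passes its speed limit or range.

ROBOT

A 6-joint arm with a two-finger parallel gripper is mounted at the origin on the work surface. World frame = base frame: x ahead of the robot, y to its left, z up, the work surface at z = 0. Lengths are in mm, angles in rad, forces in N, time in s.
With the tool pointing down it reaches from about 275 to 750 mm from the base axis. Payload 10.2 kg.
Tool frame: the origin (TCP) lies at the very end of the fingers, on their centre line; the grasp point (between the pads) lies 19 mm behind it; x points along the fingers, y is the direction in which the jaws open and shut, and the axes are right-handed (so a half turn about x gives the same grasp; the last joint's range is limited). The gripper opens to 85 mm and grips with 20 to 120 N. Pads are 22 mm wide; open, the fingers measure 114 mm over their backs; the gripper's body (76 mm by 85 mm) begins 54 mm behind the grasp point. The pads swing forward as they close: fully open they stand 13 mm farther back than shut.
Start: joints at [-1.477, 0.313, 1.498, -0, 1.331, -0.223], TCP at [163.539, -498.885, 231.294] pointing down, gripper open.
Joint ranges: [-2.94, 2.94], [-0.97, 2.17], [0.19, 2.56], [-1.23, 4.37], [0.02, 3.11], [-2.88, 2.88]. Speed limits (rad/s): [2.39, 2.39, 3.01, 3.14, 3.14, 3.14].

INTERFACE

Orientations are given as a unit quaternion [w, x, y, z].
In Python, from rig import ctrl, viewer, finish_job gives the robot as it stands.
- The arm moves only by the tool carry_out, never from a script. Its argument "targets" is a list of rows, each an object of numbers: "x", "y", "z": the shift along the world's x, y, z in m; "ax", "ay", "az": the turn, a rotation vector about the world's x, y, z in rad; "hand": the opening, from -1 (shut) to 1 (fully open). A call has 1 to 5 rows; each row is the pose to reach, as a shift and turn from the pose commanded when the call began; what a row does not reach only later rows make up. A row lasts 1/8 s, in which the tool goes at most 62.5 mm and 10.7 degrees, less where a joint would pass 70% of its speed; a pose out of reach is approached as far as the arm can. A call with a gripper value outside its range is refused whole. The fingers move at their own pace and stop on an object; "grip_force" is the grip in N (left out, the last holds). Time passes only in rows, so rows that repeat a pose let the fingers close. It gives the time, the measured TCP pose, the force and the opening at its end, in the units of the state.
- ctrl.sense(): the state, without advancing time (a new reading comes with each control period).
- viewer.capture(name): name is "side" or "top"; returns the picture (480x640x3 uint8, blue, green, red); there is no depth.
- viewer.camera_info(name): a dict with "fx", "fy", "cx", "cy" (pixels), "R" (3x3) and "t" (3): a world point X has camera coordinates R X + t. Camera axes: x right, y down, z forward; pixel columns grow to the right and rows downward; lengths in mm; the calibration is good to about 2 mm. A picture is of the moment at which its call begins. camera_info takes no time and is no camera call.
- finish_job(): hands the job in, once; it reports no verdict.
The state is a dict: "time_s": time; "joints": joint angles; "dq": joint speeds; "tau": joint torques, N m; "eef_pos": TCP position; "ee_rot": TCP orientation; "force": force on the tool from outside, world axes, zero at the start; "wrist_torque": the same for the moment, N m; "grip_width": opening from 0.0 (shut) to 1.0 (fully open).
Only numpy, scipy, OpenCV 4.12 (cv2) and the standard library are available. Lean on these libraries where they do the work, as an engineer would, in place of code of your own. Each camera call takes 0.05 s, during which the arm holds its last target. There are 200 camera calls.

## Working session

There is one attempt and no reset: what is moved stays moved. The work goes in short steps, Python scripts to look and compute and a tool call to move; the robot and the scene stay as the last step left them, time stands still between calls to the robot, and variables do not carry over. Pictures are saved under pics/ and viewed, about 8 in all and at most 12, crops included, and the job is handed in when it is done.

Besides the shell and the picture viewer there is one more tool, called as a command line: name --argument value ..., lists and objects as JSON in quotes. carry_out: Moves the arm, as the interface text tells. Its arguments: {"type":"object","properties":{"targets":{"type":"array"},"grip_force":{"type":"number"}},"required":["targets"]}

```bash
mkdir -p pics; ls; python3 - <<'E'
from rig import ctrl, viewer
import cv2
for n in("side","top"):
    cv2.imwrite(f"pics/{n}0.png",viewer.capture(n)); print(n,viewer.camera_info(n))
s=ctrl.sense(); print(s)
E
```

```text
pics
side {'fx': 490.9978233071876, 'fy': 490.9978233071876, 'cx': 326.29495873195077, 'cy': 242.79262812319024, 'R': array([[ 0.98211944,  0.18809322, -0.00789531],
       [ 0.1755912 , -0.93035221, -0.32188896],
       [-0.06789055,  0.31474706, -0.94674451]]), 't': array([-508.65348202,  -26.02867286, 1163.66561472])}
top {'fx': 483.3034236496608, 'fy': 483.3034236496608, 'cx': 322.5353709405488, 'cy': 237.14380746229588, 'R': array([[ 0.01319424, -0.99989439,  0.00609295],
       [-0.98652573, -0.01401112, -0.16300512],
       [ 0.16307327, -0.00386012, -0.98660641]]), 't': array([  21.63039622,  549.12773087, 1029.26191282])}
{'time_s': 0.1, 'joints': array([-1.47741682e+00,  3.13408428e-01,  1.49835563e+00, -4.52742045e-05,
        1.33101777e+00, -2.23391922e-01]), 'dq': array([ 0.00112754, -0.00091159, -0.0036593 , -0.00147929, -0.00103084,
        0.00175654]), 'tau': array([ 2.38997331e-03, -4.12902761e+01, -2.60143518e+01, -2.15766408e-04,
        3.03092587e-03, -5.54559364e-06]), 'eef_pos': array([ 163.49676076, -498.64606053,  230.78701264]), 'ee_rot': array([ 0.11111113,  0.69826713,  0.11195225, -0.69824353]), 'force': array([-0.33362894, -0.07216266, -0.17748175]), 'wrist_torque': array([-0.03386227,  0.0399964 ,  0.02055   ]), 'grip_width': 1.0019475394381334}
```

View pics/side0.png

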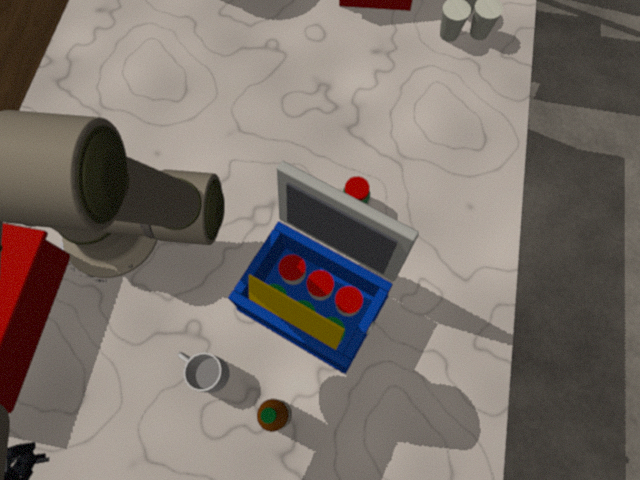

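View pics/top0.png

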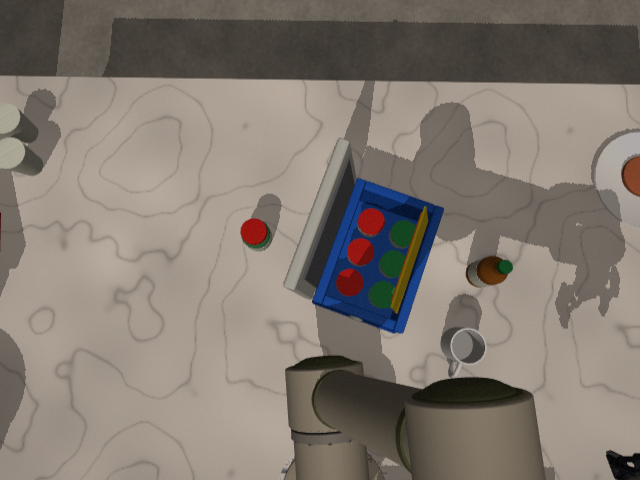

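Side view: box rim corners near (230,297), (347,372) and (390,290), the yellow flap upright, and the lid open, with its free edge from (279,163) to (417,237). The top view shows lid edge (345,140)–(286,287), -x rim corners (443,207) and (398,333), bottle (490,270), mug (465,345) and jar (255,233).

```bash
cat > h.py <<'E'
import numpy as np, cv2
from rig import ctrl, viewer
from scipy.spatial.transform import Rotation as Rn
def ray(n,p):
    c=viewer.camera_info(n);R=c["R"];o=-R.T@c["t"]
    d=R.T@np.array([(p[0]-c["cx"])/c["fx"],(p[1]-c["cy"])/c["fy"],1]);return o,d/np.linalg.norm(d)
def onz(n,p,z):
    o,d=ray(n,p);return o+d*(z-o[2])/d[2]
def tri(a,b):
    (o1,d1),(o2,d2)=ray("side",a),ray("top",b)
    s=np.linalg.lstsq(np.c_[d1,-d2],o2-o1,rcond=None)[0]
    p,q=o1+s[0]*d1,o2+s[1]*d2
    return (p+q)/2,np.linalg.norm(p-q)
def proj(n,X):
    c=viewer.camera_info(n);v=c["R"]@X+c["t"];return np.array([c["fx"]*v[0]/v[2]+c["cx"],c["fy"]*v[1]/v[2]+c["cy"]])
E
python3 - <<'E'
from h import *
np.set_printoptions(precision=1,suppress=True)
t=cv2.imread("pics/top0.png")
hsv=cv2.cvtColor(t,cv2.COLOR_BGR2HSV)
m=cv2.inRange(hsv,(105,120,50),(130,255,255))
cs=cv2.findContours(m,cv2.RETR_EXTERNAL,cv2.CHAIN_APPROX_NONE)[0];c=max(cs,key=cv2.contourArea)
r=cv2.convexHull(c); ap=cv2.approxPolyDP(r,4,True)[:,0];print("hull top",ap.tolist())
for p in ap: print(p,onz("top",p,140)[:2])
y=cv2.inRange(hsv,(22,120,60),(33,255,255));
c=max(cv2.findContours(y,cv2.RETR_EXTERNAL,cv2.CHAIN_APPROX_NONE)[0],key=cv2.contourArea);print("flap top",cv2.boxPoints(cv2.minAreaRect(c)).tolist())
s=cv2.imread("pics/side0.png");hs=cv2.cvtColor(s,cv2.COLOR_BGR2HSV)
for n,l,h in(("flap",(22,120,60),(33,255,255)),("blue",(105,120,50),(130,255,255))):
    c=max(cv2.findContours(cv2.inRange(hs,l,h),cv2.RETR_EXTERNAL,cv2.CHAIN_APPROX_NONE)[0],key=cv2.contourArea)
    print(n,"side",cv2.approxPolyDP(cv2.convexHull(c),3,True)[:,0].tolist())
for a,b in(((279,163),(345,140)),((417,237),(286,287))):print("lid",*tri(a,b))
for n,p,z in(("bottle cap",(505,267),170),("jar",(254,231),90),("mug",(468,345),85)):print(n,onz("top",p,z))
E
```

```text
hull top [[358, 178], [443, 208], [402, 332], [312, 301]]
[358 178] [658.  -42.1]
[443 208] [ 597.  -216.3]
[402 332] [ 346.7 -128.9]
[312 301] [404.6  48.7]
flap top [[388.5, 310.5], [423.20001220703125, 206.40000915527344], [431.60003662109375, 209.20001220703125], [396.9000244140625, 313.29998779296875]]
flap side [[249, 276], [343, 328], [336, 347], [249, 298]]
blue side [[278, 222], [391, 283], [345, 372], [240, 311], [229, 298]]
lid [516.  -25.1 632.4] 98.9118154825017
lid [559.7  74.3 179.5] 264.9800508246768
bottle cap [ 474.3 -326.   170. ]
jar [552.5 175.5  90. ]
mug [ 320.6 -274.2   85. ]
```

```bash
python3 - <<'E'
from h import *
np.set_printoptions(precision=1,suppress=True)
C=np.array([501.6,-84.7,0]);yb=np.array([-.944,.33,0]);xb=np.array([.33,.944,0])
def box(P): return np.array([(P-C)@xb,(P-C)@yb,P[2]])
for a,b in(((417,237),(347,140)),((279,163),(286,287))):
    P,e=tri(a,b);print("lid",P,e,box(P))
for a,b in(((249,276),(396.9,313.3)),((343,328),(431.6,209.2))):
    P,e=tri(a,b);print("flap",P,e,box(P))
for n,z in(("bottle",(474.3,-326,170)),("jar",(552.5,175.5,90)),("mug",(320.6,-274,85))):print(n,box(np.array(z)))
W=lambda x,y,z:C+x*xb+y*yb+[0,0,z]
for q in((-105,0,200),(150,0,290)):print(q,W(*q))
R=Rn.from_quat(ctrl.sense()["ee_rot"],scalar_first=True).as_matrix();print(R)
E
```

```text
lid [670.1  -7.2 331.2] 5.902261574008272 [ 128.8 -133.5  331.2]
lid [420.2  87.7 326.2] 0.4220282421663648 [135.9 133.7 326.2]
flap [ 388.8 -101.1  229.1] 15.96486384354595 [-52.7 101.1 229.1]
flap [ 574.5 -164.2  249.3] 12.211522042577517 [-51.  -95.1 249.3]
bottle [-236.8  -53.9  170. ]
jar [262.4  37.8  90. ]
mug [-238.4  108.4   85. ]
(-105, 0, 200) [ 467.  -183.8  200. ]
(150, 0, 290) [551.1  56.9 290. ]
[[-0.   0.3 -1. ]
 [ 0.  -1.  -0.3]
 [-1.  -0.  -0. ]]
```

carry_out --targets '[{"x": 0.04,"y": 0.04,"z": 0.01,"hand": -1},{"x": 0.08,"y": 0.085,"z": 0.01,"hand": -1},{"x": 0.12,"y": 0.125,"z": 0.01,"hand": -1},{"x": 0.16,"y": 0.17,"z": 0.01,"hand": -1},{"x": 0.2,"y": 0.21,"z": 0.01,"hand": -1}]' --grip_force 20

```text
invalid input at $.targets[0]: expected keys x, y, z, ax, ay, az, hand
```

carry_out --targets '[{"x": 0.04,"y": 0.04,"z": 0,"hand": -1},{"x": 0.075,"y": 0.08,"z": 0,"hand": -1},{"x": 0.09,"y": 0.095,"z": -0.02,"hand": -1},{"x": 0.09,"y": 0.095,"z": -0.045,"hand": -1},{"x": 0.09,"y": 0.095,"z": -0.045,"hand": -1}]'

```text
invalid input at $.targets[0]: expected keys x, y, z, ax, ay, az, hand
```

```bash
python3 - <<'E'
from h import *
s=ctrl.sense();print(s["time_s"],s["eef_pos"],s["force"],s["grip_width"])
C=np.array([501.6,-84.7,0]);P=s["eef_pos"]-C;print(P@[.33,.944,0],P@[-.944,.33,0])
a,b=viewer.capture("side"),viewer.capture("top")
cv2.imwrite("pics/1.png",np.hstack([a[120:440,180:520],b[120:440,230:570]]))
E
```

```text
0.1 [ 163.49676076 -498.64606053  230.78701264] [-0.33362894 -0.07216266 -0.17748175] 1.0019475394381334
-502.33915008472286 182.5672578678057
```

View pics/1.png

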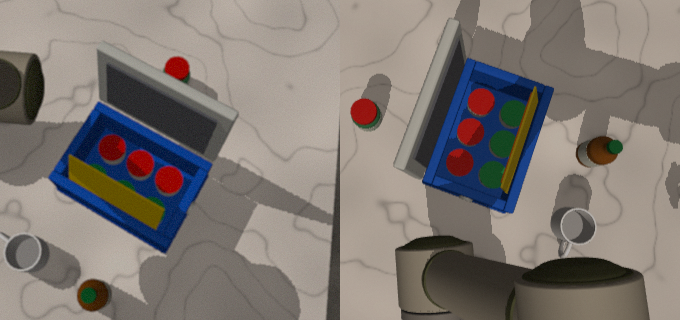

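The moves were refused because every row needs all its keys, so the scene in this picture is unchanged: flap up, lid open. I'll resend with full rows.

carry_out --targets '[{"x": 0.04,"y": 0.04,"z": 0.01,"ax": 0,"ay": 0,"az": 0,"hand": -1},{"x": 0.08,"y": 0.085,"z": 0.01,"ax": 0,"ay": 0,"az": 0,"hand": -1},{"x": 0.12,"y": 0.125,"z": 0.01,"ax": 0,"ay": 0,"az": 0,"hand": -1},{"x": 0.16,"y": 0.17,"z": 0.01,"ax": 0,"ay": 0,"az": 0,"hand": -1},{"x": 0.2,"y": 0.21,"z": 0.01,"ax": 0,"ay": 0,"az": 0,"hand": -1}]' --grip_force 20

```text
time_s: 0.82
eef_pos: [364.5, -287.2, 241.4]
ee_rot: [0.112, 0.698, 0.111, -0.698]
force: [0.3, -0.7, -0.6]
grip_width: 0.001
```

carry_out --targets '[{"x": 0.04,"y": 0.04,"z": 0,"ax": 0,"ay": 0,"az": 0,"hand": -1},{"x": 0.075,"y": 0.08,"z": 0,"ax": 0,"ay": 0,"az": 0,"hand": -1},{"x": 0.09,"y": 0.095,"z": -0.02,"ax": 0,"ay": 0,"az": 0,"hand": -1},{"x": 0.09,"y": 0.095,"z": -0.045,"ax": 0,"ay": 0,"az": 0,"hand": -1},{"x": 0.09,"y": 0.095,"z": -0.045,"ax": 0,"ay": 0,"az": 0,"hand": -1}]'

```text
time_s: 1.45
eef_pos: [452.9, -193.2, 195.0]
ee_rot: [-0.111, -0.697, -0.113, 0.699]
force: [0.7, 0.2, -0.1]
grip_width: -0.002
```

```bash
python3 - <<'E'
from h import *
s=ctrl.sense();print(s["time_s"],s["eef_pos"],s["force"],s["grip_width"])
C=np.array([501.6,-84.7,0]);P=s["eef_pos"]-C;print(P@[.33,.944,0],P@[-.944,.33,0])
a,b=viewer.capture("side"),viewer.capture("top")
cv2.imwrite("pics/2.png",np.hstack([a[120:440,180:520],b[120:440,230:570]]))
E
```

```text
1.45 [ 452.93224204 -193.22490874  194.98610877] [ 0.67458959  0.21382942 -0.11326758] -0.002178719661403833
-118.50787398279309 10.129143632912323
```

View pics/2.png

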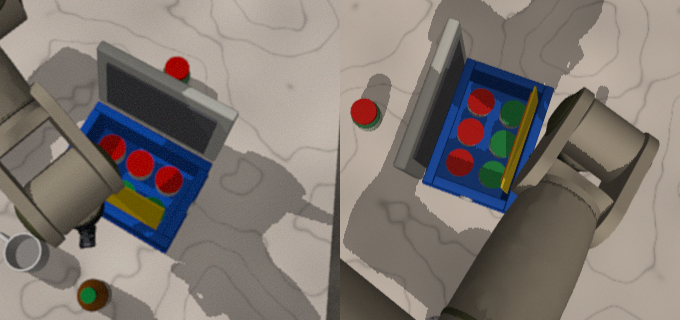

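carry_out --targets '[{"x": 0.004,"y": 0.012,"z": 0,"ax": 0.1,"ay": -0.035,"az": 0,"hand": -1},{"x": 0.01,"y": 0.028,"z": 0,"ax": 0.19,"ay": -0.066,"az": 0,"hand": -1},{"x": 0.016,"y": 0.045,"z": 0,"ax": 0.19,"ay": -0.066,"az": 0,"hand": -1},{"x": 0.02,"y": 0.057,"z": -0.006,"ax": 0.19,"ay": -0.066,"az": 0,"hand": -1},{"x": 0.023,"y": 0.067,"z": -0.014,"ax": 0.19,"ay": -0.066,"az": 0,"hand": -1}]'

```text
time_s: 2.17
eef_pos: [476.9, -126.0, 182.3]
ee_rot: [0.049, 0.728, 0.173, -0.661]
force: [-0.1, -1.1, 1.5]
grip_width: -0.0
```

```bash
python3 - <<'E'
from h import *
s=ctrl.sense();print(s["time_s"],s["eef_pos"],s["force"],s["grip_width"])
a,b=viewer.capture("side"),viewer.capture("top")
cv2.imwrite("pics/3.png",np.hstack([a[120:440,180:520],b[120:440,230:570]]))
E
```

```text
2.175 [ 476.94606773 -125.95906706  182.28689306] [-0.13652042 -1.14934865  1.47831969] -0.00019427116053456363
```

View pics/3.png

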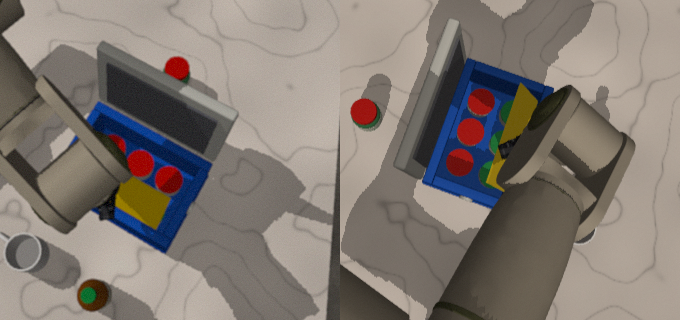

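The flap is folding under the fingers with about 1.5 N of force, and nothing else has moved.

carry_out --targets '[{"x": 0.003,"y": 0.009,"z": -0.014,"ax": 0,"ay": 0,"az": 0,"hand": -1},{"x": 0.006,"y": 0.016,"z": -0.026,"ax": 0,"ay": 0,"az": 0,"hand": -1},{"x": 0.007,"y": 0.021,"z": -0.038,"ax": 0,"ay": 0,"az": 0,"hand": -1},{"x": 0.008,"y": 0.024,"z": -0.046,"ax": 0,"ay": 0,"az": 0,"hand": -1},{"x": 0.008,"y": 0.024,"z": -0.051,"ax": 0,"ay": 0,"az": 0,"hand": -1}]'

```text
time_s: 2.9
eef_pos: [484.5, -102.6, 130.8]
ee_rot: [0.048, 0.728, 0.174, -0.661]
force: [1.0, 1.4, 0.9]
grip_width: -0.001
```

carry_out --targets '[{"x": 0,"y": 0,"z": -0.002,"ax": 0,"ay": 0,"az": 0,"hand": -1},{"x": 0,"y": 0,"z": -0.003,"ax": 0,"ay": 0,"az": 0,"hand": -1},{"x": 0,"y": 0,"z": -0.003,"ax": 0,"ay": 0,"az": 0,"hand": -1}]'

```text
time_s: 3.28
eef_pos: [484.6, -102.8, 129.1]
ee_rot: [0.048, 0.728, 0.174, -0.661]
force: [-3.7, 2.3, 8.2]
grip_width: 0.001
```

carry_out --targets '[{"x": -0.002,"y": -0.006,"z": 0.03,"ax": 0,"ay": 0,"az": 0,"hand": -1},{"x": -0.006,"y": -0.019,"z": 0.085,"ax": 0,"ay": 0,"az": 0,"hand": -1},{"x": -0.01,"y": -0.028,"z": 0.145,"ax": -0.06,"ay": 0.02,"az": 0,"hand": -1},{"x": -0.013,"y": -0.038,"z": 0.2,"ax": -0.13,"ay": 0.045,"az": 0,"hand": -1},{"x": -0.013,"y": -0.038,"z": 0.255,"ax": -0.19,"ay": 0.066,"az": 0,"hand": -1}]'

```text
time_s: 3.9
eef_pos: [471.0, -141.5, 385.4]
ee_rot: [-0.112, -0.698, -0.11, 0.699]
force: [-0.1, -0.2, -0.2]
grip_width: 0.001
```

```bash
python3 - <<'E'
from h import *
s=ctrl.sense();print(s["time_s"],s["eef_pos"],s["joints"],s["force"])
a,b=viewer.capture("side"),viewer.capture("top")
cv2.imwrite("pics/4.png",np.hstack([a[120:440,180:520],b[120:440,230:570]]))
E
```

```text
3.9 [ 471.00143079 -141.5022598   385.40508121] [-0.5292474   0.17943694  1.27465291 -0.00253128  1.6861923   0.72615746] [-0.10429722 -0.17605054 -0.16988238]
```

View pics/4.png

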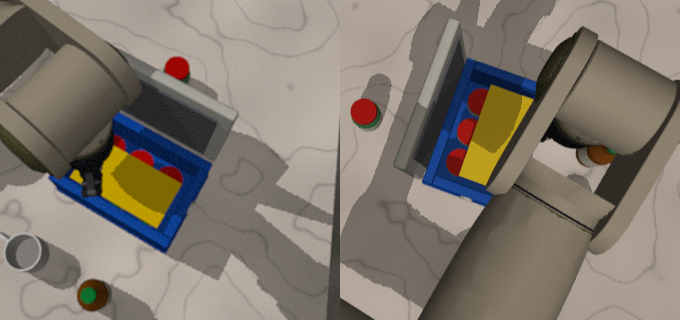

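The flap lies flat over the pots and the lid is untouched. Next I cross over the lid to its outer side.

carry_out --targets '[{"x": 0.015,"y": 0.045,"z": 0.025,"ax": 0,"ay": 0,"az": 0,"hand": -1},{"x": 0.035,"y": 0.095,"z": 0.03,"ax": 0,"ay": 0,"az": 0,"hand": -1},{"x": 0.055,"y": 0.145,"z": 0.03,"ax": 0,"ay": 0,"az": 0,"hand": -1},{"x": 0.075,"y": 0.195,"z": 0.03,"ax": 0,"ay": 0,"az": 0,"hand": -1},{"x": 0.092,"y": 0.237,"z": 0.02,"ax": 0,"ay": 0,"az": 0,"hand": -1}]'

```text
time_s: 4.62
eef_pos: [564.1, 97.8, 402.9]
ee_rot: [0.112, 0.698, 0.112, -0.698]
force: [-0.1, -1.5, -0.4]
grip_width: -0.003
```

```bash
python3 - <<'E'
from h import *
np.set_printoptions(precision=1,suppress=True)
s=ctrl.sense();print(s["time_s"],s["eef_pos"],s["joints"],s["force"])
C=np.array([501.6,-84.7,0]);yb=np.array([-.944,.33,0]);xb=np.array([.33,.944,0])
print((s["eef_pos"]-C)@xb)
for q in((30,100,128),(30,-100,128),(-70,-100,128),(-70,100,128),(-95,-135,140),(-95,135,140)):
    X=C+q[0]*xb+q[1]*yb+[0,0,q[2]];print(q,proj("side",X)-[180,120],proj("top",X)-[230,120]+[340,0])
a,b=viewer.capture("side"),viewer.capture("top")
cv2.imwrite("pics/5.png",np.hstack([a[120:440,180:520],b[120:440,230:570]]))
E
```

```text
4.625 [564.1  97.8 402.9] [-0.   0.4  1.   0.   1.8  1.2] [-0.1 -1.5 -0.4]
192.9145389573982
(30, 100, 128) [ 95.4 136.3] [458.1 175.4]
(30, -100, 128) [180.9 184.5] [490.3  84.2]
(-70, -100, 128) [155.9 228.9] [536.1 100.5]
(-70, 100, 128) [ 68.8 177.8] [505.2 192.7]
(-95, -135, 140) [165.5 249.3] [554.3  87.7]
(-95, 135, 140) [ 46.  178.6] [512.5 214. ]
```

View pics/5.png

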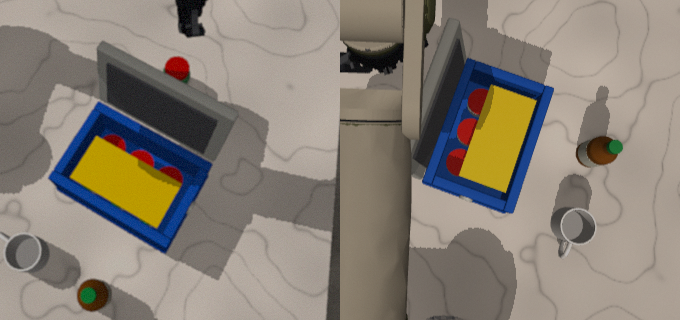

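The flap corners match the predicted flat position (top crop ~(490,84), (458,175), (505,193)), and the box hasn't moved. The tool is clear behind the lid, so I'll descend.

carry_out --targets '[{"x": 0,"y": 0,"z": -0.06,"ax": 0,"ay": 0,"az": 0,"hand": -1},{"x": 0,"y": 0,"z": -0.113,"ax": 0,"ay": 0,"az": 0,"hand": -1},{"x": -0.007,"y": -0.019,"z": -0.113,"ax": 0,"ay": 0,"az": 0,"hand": -1},{"x": -0.013,"y": -0.038,"z": -0.113,"ax": 0,"ay": 0,"az": 0,"hand": -1},{"x": -0.018,"y": -0.052,"z": -0.113,"ax": 0,"ay": 0,"az": 0,"hand": -1}]'

```text
time_s: 5.35
eef_pos: [546.0, 42.5, 293.1]
ee_rot: [0.112, 0.7, 0.111, -0.696]
force: [1.8, 3.3, 2.1]
grip_width: -0.004
```

carry_out --targets '[{"x": -0.005,"y": -0.014,"z": 0,"ax": 0,"ay": 0,"az": 0,"hand": -1},{"x": -0.01,"y": -0.028,"z": 0,"ax": 0,"ay": 0,"az": 0,"hand": -1},{"x": -0.015,"y": -0.042,"z": 0,"ax": 0,"ay": 0,"az": 0,"hand": -1},{"x": -0.02,"y": -0.056,"z": -0.002,"ax": 0,"ay": 0,"az": 0,"hand": -1},{"x": -0.024,"y": -0.069,"z": -0.006,"ax": 0,"ay": 0,"az": 0,"hand": -1}]'

```text
time_s: 5.98
eef_pos: [520.9, -25.8, 284.0]
ee_rot: [-0.111, -0.698, -0.112, 0.699]
force: [-0.9, 2.8, 3.0]
grip_width: 0.002
```

```bash
python3 - <<'E'
from h import *
s=ctrl.sense();print(s["time_s"],s["eef_pos"],s["force"])
a,b=viewer.capture("side"),viewer.capture("top")
cv2.imwrite("pics/6.png",np.hstack([a[120:440,180:520],b[120:440,230:570]]))
E
```

```text
5.975 [520.93462371 -25.78692588 283.98432635] [-0.85881747  2.7964893   2.99550055]
```

View pics/6.png

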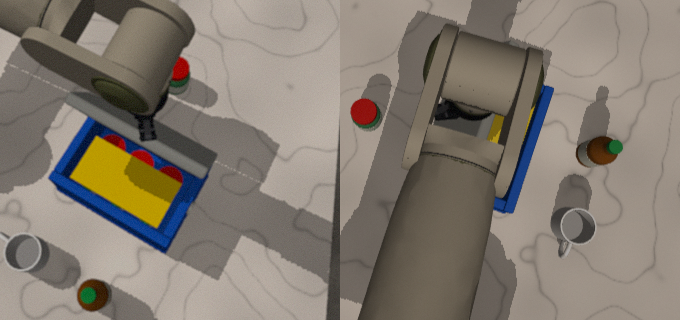

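The lid is swinging with 3–4 N on the tool and the box is still in place.

carry_out --targets '[{"x": -0.005,"y": -0.014,"z": -0.006,"ax": 0,"ay": 0,"az": 0,"hand": -1},{"x": -0.009,"y": -0.026,"z": -0.013,"ax": 0,"ay": 0,"az": 0,"hand": -1},{"x": -0.014,"y": -0.039,"z": -0.021,"ax": 0,"ay": 0,"az": 0,"hand": -1},{"x": -0.017,"y": -0.05,"z": -0.031,"ax": 0,"ay": 0,"az": 0,"hand": -1},{"x": -0.021,"y": -0.06,"z": -0.041,"ax": 0,"ay": 0,"az": 0,"hand": -1}]'

```text
time_s: 6.7
eef_pos: [500.3, -85.8, 242.5]
ee_rot: [-0.112, -0.698, -0.111, 0.698]
force: [2.7, -0.1, 1.9]
grip_width: -0.004
```

carry_out --targets '[{"x": -0.003,"y": -0.009,"z": -0.012,"ax": 0,"ay": 0,"az": 0,"hand": -1},{"x": -0.006,"y": -0.017,"z": -0.024,"ax": 0,"ay": 0,"az": 0,"hand": -1},{"x": -0.008,"y": -0.024,"z": -0.038,"ax": 0,"ay": 0,"az": 0,"hand": -1},{"x": -0.01,"y": -0.029,"z": -0.052,"ax": 0,"ay": 0,"az": 0,"hand": -1},{"x": -0.012,"y": -0.034,"z": -0.066,"ax": 0,"ay": 0,"az": 0,"hand": -1}]'

```text
time_s: 7.32
eef_pos: [488.4, -118.9, 176.2]
ee_rot: [0.111, 0.698, 0.112, -0.698]
force: [-0.0, 1.5, 1.0]
grip_width: 0.003
```

carry_out --targets '[{"x": 0,"y": -0.002,"z": -0.006,"ax": 0,"ay": 0,"az": 0,"hand": -1},{"x": 0,"y": -0.002,"z": -0.011,"ax": 0,"ay": 0,"az": 0,"hand": -1},{"x": 0,"y": -0.002,"z": -0.014,"ax": 0,"ay": 0,"az": 0,"hand": -1},{"x": 0,"y": -0.002,"z": -0.014,"ax": 0,"ay": 0,"az": 0,"hand": -1}]'

```text
time_s: 7.82
eef_pos: [488.6, -120.7, 163.2]
ee_rot: [0.112, 0.698, 0.112, -0.698]
force: [-0.0, -0.4, -0.1]
grip_width: -0.0
```

carry_out --targets '[{"x": 0,"y": 0,"z": -0.002,"ax": 0,"ay": 0,"az": 0,"hand": -1},{"x": 0,"y": 0,"z": -0.003,"ax": 0,"ay": 0,"az": 0,"hand": -1},{"x": 0,"y": 0,"z": -0.003,"ax": 0,"ay": 0,"az": 0,"hand": -1}]'

```text
time_s: 8.2
eef_pos: [488.8, -120.9, 162.4]
ee_rot: [0.112, 0.699, 0.111, -0.698]
force: [-6.6, 2.4, 19.0]
grip_width: 0.003
```

There is a firm stop at z=162 mm with 19 N, which is the shut height. Retreating straight up, then away.

carry_out --targets '[{"x": 0,"y": 0,"z": 0.02,"ax": 0,"ay": 0,"az": 0,"hand": -1},{"x": 0,"y": 0,"z": 0.08,"ax": 0,"ay": 0,"az": 0,"hand": -1},{"x": 0,"y": 0,"z": 0.14,"ax": 0,"ay": 0,"az": 0,"hand": -1},{"x": -0.02,"y": -0.04,"z": 0.17,"ax": 0,"ay": 0,"az": 0,"hand": -1},{"x": -0.05,"y": -0.08,"z": 0.17,"ax": 0,"ay": 0,"az": 0,"hand": -1}]'

```text
time_s: 8.82
eef_pos: [438.7, -201.9, 332.6]
ee_rot: [0.113, 0.699, 0.111, -0.697]
force: [0.2, -0.4, -0.9]
grip_width: 0.0
```

carry_out --targets '[{"x": -0.04,"y": -0.045,"z": 0,"ax": 0,"ay": 0,"az": 0,"hand": -1},{"x": -0.08,"y": -0.09,"z": 0,"ax": 0,"ay": 0,"az": 0,"hand": -1},{"x": -0.12,"y": -0.135,"z": 0,"ax": 0,"ay": 0,"az": 0,"hand": -1},{"x": -0.16,"y": -0.18,"z": 0,"ax": 0,"ay": 0,"az": 0,"hand": -1},{"x": -0.2,"y": -0.225,"z": 0,"ax": 0,"ay": 0,"az": 0,"hand": -1}]'

```text
time_s: 9.45
eef_pos: [237.1, -427.1, 330.5]
ee_rot: [0.112, 0.698, 0.111, -0.698]
force: [0.6, -0.4, -0.2]
grip_width: 0.0
```

```bash
python3 - <<'E'
from h import *
np.set_printoptions(precision=1,suppress=True)
s=ctrl.sense();print(s["time_s"],s["eef_pos"],s["force"])
C=np.array([501.6,-84.7,0]);yb=np.array([-.944,.33,0]);xb=np.array([.33,.944,0])
a,b=viewer.capture("side"),viewer.capture("top")
im=np.hstack([a[120:440,180:520],b[120:440,230:570]])
for q in((95,135,162),(95,-135,162),(-95,-135,162),(-95,135,162)):
    X=C+q[0]*xb+q[1]*yb+[0,0,q[2]]
    for p in (proj("side",X)-[180,120],proj("top",X)-[230,120]+[340,0]):cv2.circle(im,tuple(int(v) for v in p.round()),2,(255,0,255),-1)
cv2.imwrite("pics/7.png",im)
E
```

```text
9.45 [ 237.1 -427.1  330.5] [ 0.6 -0.4 -0.2]
```

View pics/7.png

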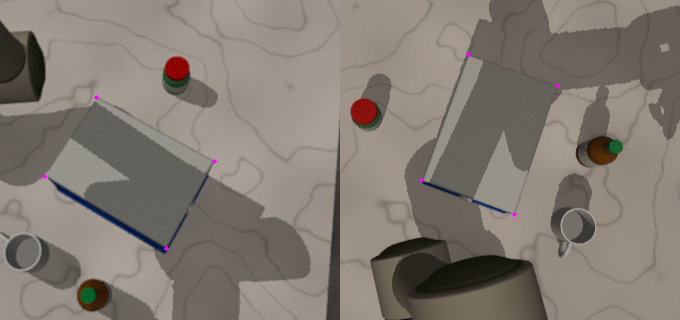

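The lid covers the box, and its corners lie on the predicted shut positions in both views. Jar, bottle and mug are unmoved and the arm is clear, so I'm handing in.

```bash
python3 -c "
from rig import finish_job
print(finish_job())"
```

```text
the job is handed in; nothing more can be done
None
```

The cool box is shut. With closed fingers I folded the yellow flap down flat first, then pushed the white lid over from its outer side until it met a firm stop. The job was handed in at about 9.5 s of the 54 s allowed, with the arm clear of everything.

- **Flap:** it met its stop with 8 N on the tool, and its corners matched the predicted flat position in both views.
- **Lid:** it met its stop at z = 162 mm, the shut height, with 19 N on the tool. Its corners lay on the predicted shut positions in both views.
- **Surroundings:** by eye in the pictures, the box had not shifted, and the bottle, jar and mug stood where they started.
- **Forces:** the highest reading, taken at the end of each move, was about 20 N at the wrist. Forces within a move were not logged.
- **Checks that disagreed:** my first two move calls were refused for missing keys, so nothing moved. My first two-view fix on the flap edge disagreed by 12–16 mm, so I placed the tool from the box pose instead.

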